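# Free the pawl and push the hold-down arm onto the power module

### The arm

A 6-joint arm with a two-finger parallel gripper is mounted at the origin on the work surface. World frame = base frame: x ahead of the robot, y to its left, z up, the work surface at z = 0. Lengths are in m, angles in rad, forces in N, time in s.
With the tool pointing down it reaches from about 0.35 to 0.775 m from the base axis. Payload 7.3 kg.
Tool frame: the origin (TCP) lies at the very end of the fingers, on their centre line; the grasp point (between the pads) lies 19 mm behind it; z points along the fingers, x is the direction in which the jaws open and shut, and the axes are right-handed (so a half turn about z gives the same grasp; the last joint's range is limited). The gripper opens to 92 mm and grips with 3 to 60 N. Pads are 19 mm wide; open, the fingers measure 130 mm over their backs; the gripper's body (75 mm by 190 mm) begins 47 mm behind the grasp point.
Start: joints at [0.984, 0.342, 1.524, -0, 1.275, -0.146], TCP at [0.224, 0.475, 0.227] pointing down, gripper open.
Joint ranges: [-2.53, 2.53], [-0.77, 2.02], [0.04, 2.7], [-1, 4.14], [0.28, 2.66], [-3.11, 3.11]. Speed limits (rad/s): [2.57, 2.57, 3.14, 3.14, 3.14, 3.14].

### API

Orientations are given as [roll, pitch, yaw] about the fixed x, y, z axes, in that order (R = Rz(yaw) Ry(pitch) Rx(roll)).
In Python, from cell import robot, read_camera, nets gives the robot as it stands. The module is installed in compiled form; this text tells all that it offers.
- The arm moves only by the tool carry_out, never from a script. Its arguments are lists of equal length, an entry for each row: "translation": the shift along the tool's x, y, z in m, a list of three; "turn": the turn, a rotation vector about the tool's x, y, z in rad, a list of three; "gripper": the gripper's target within -1 to 1 (shut at 1, half-way at 0, fully open at -1). A call has 1 to 10 rows; each row shifts and turns the commanded pose from where the row before left it, along the tool's axes as they then stand; what a row does not reach is not made up. A row lasts 1/10 s, in which the tool goes at most 50 mm and 8.59 degrees, less where a joint would pass 70% of its speed; a pose out of reach is approached as far as the arm can. A call with a gripper value outside its range is refused whole. The fingers move at their own pace and stop on an object; "squeeze" is the grip in N (left out, the last holds). Time passes only in rows, so rows that do not move let the fingers close. It gives the time, the measured TCP pose, the force and the opening at its end, in the units of the state.
- robot.observe(): the state, without advancing time (a new reading comes with each control period).
- read_camera(name): name is "side" or "top"; returns a dict with "img" (400x640x3 uint8, red, green, blue), "fx", "fy", "cx", "cy" (pixels), "world_from_camera" (4x4, takes a point from camera to world coordinates). Camera axes: x right, y down, z forward; pixel columns grow to the right and rows downward; lengths in m; the calibration is good to about 2 mm. A picture is of the moment at which its call begins. There is no depth.
- robot.hand_in(): hands the job in, once; it reports no verdict.
Trained networks look in a picture, given as the dict that the camera call returned (one of the last four; its "shot" number tells which), for a name from the list of things; names that differ only in an ending like _2 or _b are one class to them, and where a whole thing is asked for, a point or a joint stands for the part that bears it (a point fixed in the world has none). Each returns a list of dicts, best first, with "score" (0 to 1); they miss things now and then, are a little off and sometimes report something else, mostly with a low value. They report only what shows in the picture. A call takes as long as a camera call. They do not tell look-alikes from the thing itself.
- nets.regions_of(picture, name): "region" (400x640 bool, what is visible of it) and "pixel" ([column, row] in pixels, amid what is visible of it).
- nets.tip_of(picture, name): "pixel" ([column, row] in pixels: a listed point, or the origin of a listed thing).
The state is a dict: "time": time; "qpos": joint angles; "qvel": joint speeds; "joint_efforts": joint torques, N m; "tool_pos": TCP position; "tool_rot": TCP orientation; "contact_force": force on the tool from outside, world axes, zero at the start; "torque": the same for the moment, N m; "opening": finger opening in m.
Only numpy, scipy, OpenCV 4.12 (cv2) and the standard library are available. Lean on these libraries where they do the work, as an engineer would, in place of code of your own. Each camera call takes 0.05 s, during which the arm holds its last target. There are 200 camera calls.

### The job

On the service fixture, press the yellow pawl tab fully down so that the ratchet is free, then push the raised blue hold-down arm by its bar down past the teeth until it stops level with its foot on the power module. Use fingertip pushes only: do not lift the arm or grasp anything, leave the emergency stop unpressed and everything else where it stands, and finish clear of everything with the arm staying down.

Things in the scene. Friction and masses are not known exactly. Their poses are not given: they have to be found in the camera images.
- fixture: service fixture fixed to the bench: grey base plate 350 x 130 x 12 (x = -155 to 195), black power module on it. Origin on the bench below the arm's hinge; x points from the hinge to the module (centre x = 120, copper landing pad up to z = 80), y along the hinge axis (110 high), z up. A toothed steel wheel, radius 50, turns with the arm. Cheeks reach z = 160 at x = -75
- pawl (a joint): dark steel see-saw pawl with a yellow tab; pivot at fixture x = -75, z = 150. In rad: about 0 = its nose lies in the teeth and stops the arm going down; 0.30 = tab fully down, nose clear (clear from about 0.15). About 3 N on the tab moves it; full travel there is 16 mm; its stiff pivot leaves it where it is let go
- tab_top (a point): centre of the upper face of the yellow pawl tab, 34 along fixture x by 40 along y, 8 thick; at fixture x = -127, z = 159 when the pawl is at 0; it moves with the pawl, press it straight down
- clamp (a joint): blue hold-down arm with the toothed wheel. In rad: 0 = fully raised, 57 degrees above level; grows going down; 1.0 = level at its stop, foot on the module. Starts at 0.13 to 0.25; an engaged pawl stops it at about 0.28 or 0.68. Its stiff hinge leaves it where it is let go; about 4 N pushes the bar down
- bar_mid (a point): middle of the black rubber push bar across the free end of the hold-down arm, a round bar 18 diameter, 84 long, parallel to fixture y; its centre line is 170 from the hinge axis; it moves with the arm, on an arc about the hinge in the fixture's x-z plane
- stop_box: yellow emergency stop box fixed beside the fixture, 80 x 80 x 50 high, with a red mushroom button 38 diameter on top reaching 75 high; origin at the centre of its underside
- estop (a joint): the red emergency stop button: 0 = out, 0.006 m = pressed in
- driver: screwdriver, red handle, 170 long, 26 thick, lying beside the fixture; origin under its middle, x axis along it towards the tip
- cap_a: loose blue capacitor, upright cylinder 36 diameter, 48 high, standing beside the fixture; origin at the centre of its underside
- cap_b: loose copper-coloured capacitor, upright cylinder 36 diameter, 48 high, standing beside the fixture; origin at the centre of its underside
- meter: loose orange multimeter, 160 x 80 x 35 high, lying flat; origin at the centre of its underside
- spray: loose blue spray can, 54 diameter, 170 high; origin at the centre of its underside
- mug: loose white mug, 80 diameter, 90 high, handle on its +y side; origin at the centre of its underside
- spool: loose aluminium wire spool, 60 diameter, 40 high, standing on its flange; origin at the centre of its underside
Not all that is in view belongs to the job. Of the things that look like the stop_box, take the one that is farthest to the robot's left at the start.

How it is judged:
On the way, in this order (a step that is already met when the one before it is completed fails the run):
1. the pawl is pressed free (beyond 0.2 rad) while the arm is still up at its tooth (value of joint pawl above 0.2 rad and value of joint clamp below 0.42 rad), for 0.1 s.
2. the hold-down arm is pushed down to its stop (value of joint clamp above 0.96 rad), for 0.2 s.
At the end, for the whole second after the job is handed in: the hold-down arm is at rest within 0.04 rad of its lower stop (7 mm at its bar), and the emergency stop is not pressed (value of joint clamp above 0.96 rad and velocity of joint clamp between -0.05 and 0.05 rad/s and value of joint estop below 0.003 m); the robot touches nothing.
It fails at once if the arm is lifted above where it hung (joint below 0.06) (value of joint clamp below 0.06 rad).
It fails at once if the emergency stop is pressed (value of joint estop above 0.003 m).
It fails at once if a bystander is moved by more than 25 mm, or lifted (distance of any of driver, cap_a, cap_b, meter, spray, mug, spool from where it was at the start of the episode above 0.025 m).
It also fails if it takes over 40 s, if anything falls off the work surface, if the arm or the gripper's body presses on something with over 40 N, if the wrist force passes 120 N, or if a joint passes its speed limit or range.

## Working session

There is one attempt and no reset: what is moved stays moved. The work goes in short steps, Python scripts to look and compute and a tool call to move; the robot and the scene stay as the last step left them, time stands still between calls to the robot, and variables do not carry over. Pictures are saved under pics/ and viewed, about 8 in all and at most 12, crops included, and the job is handed in when it is done.

Besides the shell and the picture viewer there is one more tool, called after "Emit:" by a JSON object that holds its "op" and its "data". carry_out: Moves the arm, as the interface text tells. Its arguments: {"type":"object","properties":{"translation":{"type":"array","items":{"type":"array","items":{"type":"number"}}},"turn":{"type":"array","items":{"type":"array","items":{"type":"number"}}},"gripper":{"type":"array","items":{"type":"number"}},"squeeze":{"type":"number"}},"required":["translation","turn","gripper"]}

```bash
mkdir -p pics; cat > h.py <<'E'
import numpy as np, cv2
from cell import robot, read_camera, nets
def ray(p,px):
    T=np.array(p["world_from_camera"]); d=np.array([(px[0]-p["cx"])/p["fx"],(px[1]-p["cy"])/p["fy"],1.])
    d=T[:3,:3]@d; return T[:3,3],d/np.linalg.norm(d)
def atz(p,px,z):
    o,d=ray(p,px); return o+d*(z-o[2])/d[2]
def tri(a,pa,b,pb):
    o1,d1=ray(a,pa);o2,d2=ray(b,pb)
    s=np.linalg.lstsq(np.c_[d1,-d2],o2-o1,rcond=None)[0]
    x,y=o1+s[0]*d1,o2+s[1]*d2
    return (x+y)/2,np.linalg.norm(x-y)
def proj(p,X):
    T=np.linalg.inv(np.array(p["world_from_camera"])); c=T[:3,:3]@np.array(X)+T[:3,3]
    return np.array([p["fx"]*c[0]/c[2]+p["cx"],p["fy"]*c[1]/c[2]+p["cy"]])
def save(p,n): cv2.imwrite(f"pics/{n}.png",cv2.cvtColor(p["img"],cv2.COLOR_RGB2BGR))
E
python3 - <<'E'
from h import *
np.set_printoptions(precision=4,suppress=True)
P={n:read_camera(n) for n in("side","top")}
for n in P:
    save(P[n],n+"1"); print(n,np.array(P[n]["world_from_camera"])[:3],P[n]["fx"])
    for k in("fixture","tab_top","bar_mid","stop_box","driver","cap_a","meter","spray","mug","spool"):
        print(k,[(np.round(r["pixel"],1).tolist(),round(r["score"],2)) for r in nets.tip_of(P[n],k)[:4]])
print(robot.observe())
E
```

```text
side [[-0.9999 -0.0007  0.0126  0.5457]
 [-0.0095  0.6953 -0.7186  0.723 ]
 [-0.0083 -0.7187 -0.6953  0.9601]] 364.015311137813
fixture [([315.0, 228.0], 0.85)]
tab_top [([294.0, 171.9], 0.58)]
bar_mid [([330.2, 195.0], 0.85)]
stop_box [([377.0, 191.2], 0.97), ([266.0, 178.6], 0.94), ([317.1, 152.5], 0.88), ([260.3, 223.6], 0.6)]
driver [([347.3, 216.4], 0.62)]
cap_a [([280.0, 239.4], 0.72), ([296.8, 262.6], 0.59)]
meter [([368.3, 374.2], 0.76)]
spray [([273.4, 381.0], 0.92)]
mug [([348.2, 166.9], 0.85)]
spool [([295.1, 170.2], 0.63)]
top [[-0.005  -0.9828  0.1846  0.3032]
 [-1.      0.0064  0.0068 -0.0606]
 [-0.0079 -0.1846 -0.9828  1.415 ]] 467.3342465855235
fixture [([335.9, 202.3], 0.89), ([346.1, 137.1], 0.47)]
tab_top [([374.3, 167.0], 0.89), ([180.4, 173.5], 0.55)]
bar_mid [([301.5, 206.4], 0.63)]
stop_box [([342.7, 140.0], 0.97), ([484.9, 201.3], 0.93), ([400.9, 277.1], 0.83), ([423.0, 141.2], 0.82)]
driver [([352.1, 240.3], 0.58)]
cap_a [([318.8, 169.1], 0.64), ([288.6, 187.9], 0.61)]
meter [([181.2, 248.4], 0.81)]
spray [([179.8, 175.1], 0.86)]
mug [([450.4, 243.0], 0.74)]
spool [([441.0, 182.1], 0.68)]
{'time': 1.1, 'qpos': array([ 0.984 ,  0.342 ,  1.5241,  0.    ,  1.2754, -0.146 ]), 'qvel': array([ 0.0006,  0.0015, -0.0016, -0.0013, -0.0006,  0.0003]), 'joint_efforts': array([  0.0008, -43.1141, -24.4483,   0.0719,   0.0481,   0.    ]), 'tool_pos': array([0.224 , 0.4749, 0.2268]), 'tool_rot': array([ 3.1416, -0.0001,  1.13  ]), 'contact_force': array([ 0.3607,  0.8157, -0.6014]), 'torque': array([ 0.0224, -0.0185,  0.0174]), 'opening': 0.09173006421584139}
```

```bash
python3 - <<'E'
from h import *
s=cv2.imread("pics/side1.png")[130:300,200:440];t=cv2.imread("pics/top1.png")[100:310,240:520]
cv2.imwrite("pics/s1c.png",cv2.resize(s,None,fx=3.3,fy=3.3,interpolation=2));cv2.imwrite("pics/t1c.png",cv2.resize(t,None,fx=2.8,fy=2.8,interpolation=2))
E
```

```text
(no output)
```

View pics/s1c.png

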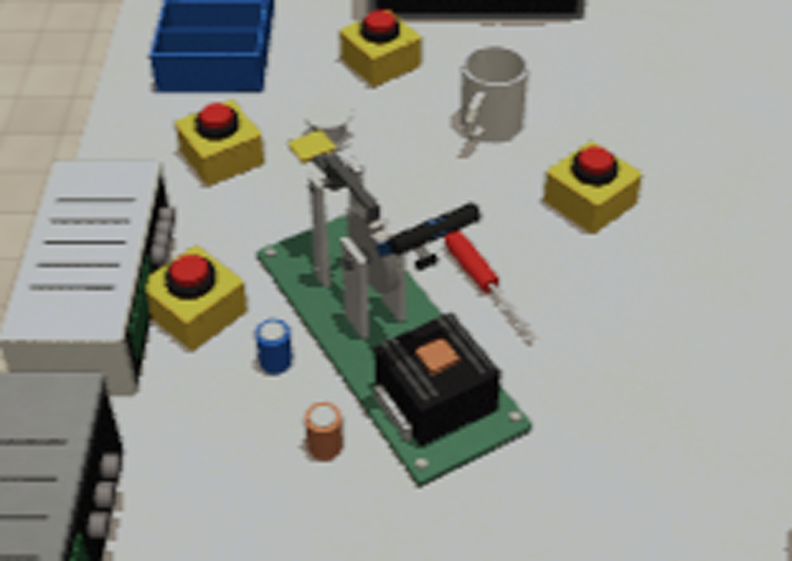

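View pics/t1c.png

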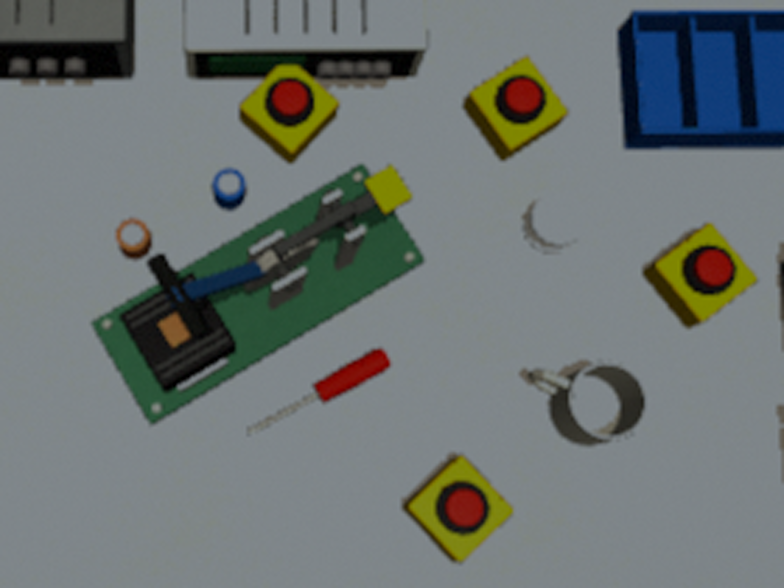

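The side crop shows the raised black bar (image px about 331,196), the yellow tab (294,174) and the copper pad (332,237). The top crop shows the tab at (379,167), the bar at (304,206) and the four plate corners.

There are four stop-box look-alikes, in top px: (343,136), (426,135), (494,196) and (405,281). Image left is +y, so (343,136) is the farthest to the left. It is also the one beside the fixture. I will avoid all four.

```bash
cat >> h.py <<'E'
from scipy.optimize import least_squares
def R2(a): return np.array([[np.cos(a),-np.sin(a)],[np.sin(a),np.cos(a)]])
def fw(f,X): return np.r_[f[:2]+R2(f[2])@np.array(X[:2]),X[2]]
def barf(q):
    a=np.radians(57)-q*np.radians(57) if 0 else np.radians(57.3)-q
    return [.17*np.cos(a),0,.11+.17*np.sin(a)]
E
python3 - <<'E'
from h import *
np.set_printoptions(precision=4,suppress=True)
t=read_camera("top");s=read_camera("side")
C=lambda L,o,k:[np.array(o)+np.array(p)/k for p in L]
tp=C([(93,322),(365,165),(424,262),(153,424),(390,188),(174,330)],(240,100),2.8)
sp=C([(257,252),(532,425),(419,485),(312,146),(437,355)],(200,130),3.3)
cor=lambda x,y:[x,y,.012]
for sg in (1,-1):
  y=.065*sg
  T=[cor(.195,-y),cor(-.155,-y),cor(-.155,y),cor(.195,y),[-.127,0,.159],[.12,0,.08]]
  S=[cor(-.155,-y),cor(.195,y),cor(.195,-y),[-.127,0,.159],[.12,0,.08]]
  def res(f):
    r=[proj(t,fw(f,X))-p for X,p in zip(T,tp)]+[proj(s,fw(f,X))-p for X,p in zip(S,sp)]
    r+= [proj(t,fw(f,barf(f[3])))-[303.5,205.5],proj(s,fw(f,barf(f[3])))-[330.5,195.5]]
    return np.ravel(r)
  for y0 in(1.5,3):
    g=least_squares(res,[.55,-.05,y0,.2],loss='soft_l1');print(sg,g.x,g.cost,np.abs(res(g.x)).round(1) if g.cost<100 else '')
f=g.x
print("tab tri",tri(t,tp[4],s,sp[3]),"bar",tri(t,[303.5,205.5],s,[330.5,195.5]))
o=[("box",t,[343.6,136],.075),("capA",t,[322,167],.048),("capB",t,[288,185],.048),("box2",t,[426,135],.075)]
for n,p,px,z in o: print(n,atz(p,px,z))
E
```

```text
1 [ 0.574  -0.1069  2.0988  0.1052] 10.184108385394127 [1.9 0.4 1.1 0.9 0.1 0.4 2.  0.  1.1 0.5 0.2 1.  0.2 1.6 1.  0.8 0.  1.5
 0.8 1.7 0.4 1.1 0.8 1.2 1.  0.8]
1 [ 0.574  -0.1069  2.0988  0.1052] 10.184108385393912 [1.9 0.4 1.1 0.9 0.1 0.4 2.  0.  1.1 0.5 0.2 1.  0.2 1.6 1.  0.8 0.  1.5
 0.8 1.7 0.4 1.1 0.8 1.2 1.  0.8]
-1 [ 0.575  -0.1043  2.1131  0.0941] 369.28106965981806 
-1 [ 0.575  -0.1043  2.1131  0.0941] 369.28106966004043 
tab tri (array([ 0.6419, -0.2211,  0.1478]), np.float64(0.0008999523689063759)) bar (array([ 0.5201, -0.0139,  0.2459]), np.float64(0.006634432297063843))
box [ 0.7589 -0.1263  0.075 ]
capA [ 0.6707 -0.061   0.048 ]
capB [0.6157 0.0413 0.048 ]
box2 [ 0.7601 -0.373   0.075 ]
```

Emit:
{"op": "carry_out", "data": {"translation": [[0,0,-0.02],[0,0,-0.02],[0,0,-0.02],[0,0,-0.02],[0,0,-0.02],[0,0.02,0],[0,0.03,0],[0,0.04,0],[0,0.04,0],[0,0.04,0]], "turn": [[0,0,0.12],[0,0,0.12],[0,0,0.12],[0,0,0.12],[0,0,0.12],[0,0,0],[0,0,0],[0,0,0],[0,0,0],[0,0,0]], "gripper": [1,1,1,1,1,1,1,1,1,1], "squeeze": 10}}

```text
time: 2.2
tool_pos: [0.3103, 0.3269, 0.3268]
tool_rot: [3.142, -0.0, 0.531]
contact_force: [1.3, -0.5, 0.3]
opening: 0.0165
```

Emit:
{"op": "carry_out", "data": {"translation": [[0,0.04,0],[0,0.04,0],[0,0.04,0],[0,0.04,0],[0,0.04,0],[0,0.04,0],[0,0.04,0],[0,0.04,0],[0,0.04,0],[0,0.04,0]], "turn": [[0,0,0],[0,0,0],[0,0,0],[0,0,0],[0,0,0],[0,0,0],[0,0,0],[0,0,0],[0,0,0],[0,0,0]], "gripper": [1,1,1,1,1,1,1,1,1,1]}}

```text
time: 3.2
tool_pos: [0.5127, -0.0186, 0.3268]
tool_rot: [3.142, -0.0, 0.53]
contact_force: [-0.3, -0.3, 0.8]
opening: 0.0006
```

Emit:
{"op": "carry_out", "data": {"translation": [[0,0.04,0],[0,0.04,0],[0,0.04,0],[0,0.04,0],[0,0.04,0],[0,0.03,0],[0,0.01,0],[0,0,0],[0,0,0]], "turn": [[0,0,0],[0,0,0],[0,0,0],[0,0,0],[0,0,0],[0,0,0],[0,0,0],[0,0,0],[0,0,0]], "gripper": [1,1,1,1,1,1,1,1,1]}}

```text
time: 4.1
tool_pos: [0.6333, -0.2237, 0.3264]
tool_rot: [-3.141, 0.0, 0.53]
contact_force: [-0.1, -0.5, 0.2]
opening: 0.0007
```

Emit:
{"op": "carry_out", "data": {"translation": [[0.008,0,0.02],[0,0,0.03],[0,0,0.03],[0,0,0.03],[0,0,0.02],[0,0,0.015],[0,0,0.005],[0,0,0]], "turn": [[0,0,0],[0,0,0],[0,0,0],[0,0,0],[0,0,0],[0,0,0],[0,0,0],[0,0,0]], "gripper": [1,1,1,1,1,1,1,1]}}

```text
time: 4.9
tool_pos: [0.6401, -0.219, 0.1768]
tool_rot: [-3.141, 0.0, 0.531]
contact_force: [-0.2, -0.2, 0.2]
opening: 0.0001
```

```bash
python3 - <<'E'
from h import *
s=read_camera("side");t=read_camera("top")
o=robot.observe();print(o["tool_pos"],proj(s,o["tool_pos"]),proj(t,o["tool_pos"]))
a=cv2.resize(s["img"][130:250,240:370],None,fx=4,fy=4,interpolation=2);b=cv2.resize(t["img"][120:240,280:345+65],None,fx=3,fy=4,interpolation=2)
b=cv2.resize(t["img"][120:240,300:430],None,fx=4,fy=4,interpolation=2)
save({"img":cv2.resize(np.hstack([a,b]),None,fx=.76,fy=.76,interpolation=3)},"p2")
E
```

```text
[ 0.64080497 -0.21970906  0.17814966] [294.23500516 167.60050725] [380.09055014 164.79871406]
```

View pics/p2.png

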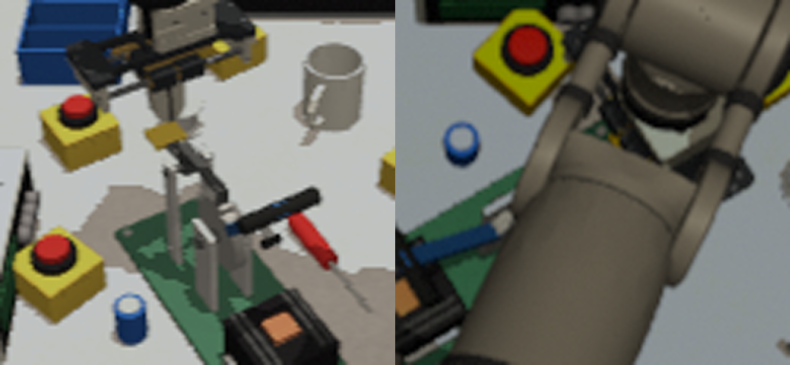

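The left crop (side view) shows the shut fingertips just above the tab: fingertips at crop (167,118), tab at (167,135). The bar and the boxes are clear. Pressing straight down.

Emit:
{"op": "carry_out", "data": {"translation": [[0,0,0.008],[0,0,0.006],[0,0,0.004],[0,0,0.004],[0,0,0.004]], "turn": [[0,0,0],[0,0,0],[0,0,0],[0,0,0],[0,0,0]], "gripper": [1,1,1,1,1]}}

```text
time: 5.5
tool_pos: [0.6406, -0.2204, 0.151]
tool_rot: [3.14, -0.0, 0.53]
contact_force: [-0.2, -0.9, 3.4]
opening: 0.0004
```

Emit:
{"op": "carry_out", "data": {"translation": [[0,0,0.003],[0,0,0.003],[0,0,0.002]], "turn": [[0,0,0],[0,0,0],[0,0,0]], "gripper": [1,1,1]}}

```text
time: 5.8
tool_pos: [0.6407, -0.2202, 0.1443]
tool_rot: [3.14, -0.001, 0.53]
contact_force: [-5.0, 0.7, 16.7]
opening: 0.0008
```

The force rose from 3.4 N to 16.7 N at z = 0.144, so the tab is at its stop. I will hold briefly and then lift straight up.

Emit:
{"op": "carry_out", "data": {"translation": [[0,0,0],[0,0,0],[0,0,-0.005],[0,0,-0.015],[0,0,-0.03],[0,0,-0.04],[0,0,-0.04],[0,0,-0.03],[0,0,-0.02],[0,0,0]], "turn": [[0,0,0],[0,0,0],[0,0,0],[0,0,0],[0,0,0],[0,0,0],[0,0,0],[0,0,0],[0,0,0],[0,0,0]], "gripper": [1,1,1,1,1,1,1,1,1,1]}}

```text
time: 6.8
tool_pos: [0.6412, -0.2201, 0.3256]
tool_rot: [3.137, -0.003, 0.53]
contact_force: [0.7, -0.5, 0.5]
opening: 0.0004
```

```bash
python3 - <<'E'
from h import *
s=read_camera("side");o=robot.observe();print(o["tool_pos"],o["contact_force"])
for k in("tab_top","bar_mid"): print(k,[(r["pixel"],r["score"]) for r in nets.tip_of(s,k)[:2]])
f=[.574,-.1069,2.0988]
for z in(.159,.143): print(proj(s,fw(f,[-.127,0,z])))
for q in(.1,.2,.3): print(q,proj(s,fw(f,barf(q))),fw(f,barf(q)))
a=cv2.resize(s["img"][130:250,240:370],None,fx=4,fy=4,interpolation=2);save({"img":a},"p3")
E
```

```text
[ 0.64073827 -0.21988122  0.32306561] [-0.60882051  0.65413954 -0.73982781]
tab_top [([295.1, 175.2], 0.76)]
bar_mid [([329.9, 194.3], 0.92), ([274.7, 380.9], 0.5)]
[295.31804562 172.54946935]
[295.55913664 176.11763297]
0.1 [331.36019397 196.06051963] [ 0.52076549 -0.015626    0.24317336]
0.2 [333.63432566 201.62716828] [ 0.51433321 -0.00459744  0.23195926]
0.3 [335.67804758 207.23615741] [0.5084971  0.00540894 0.21952658]
```

View pics/p3.png

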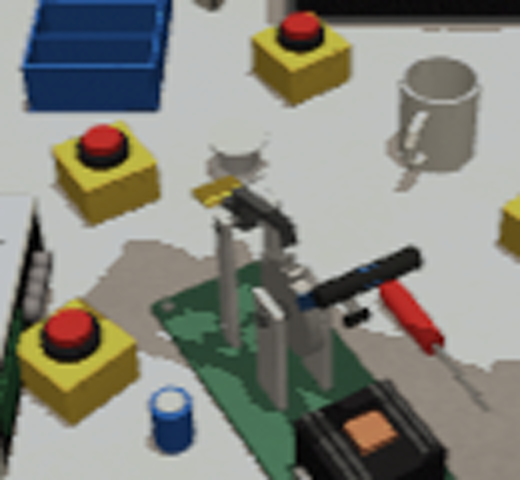

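The pawl tab is now tilted down (crop (217,190)) and its nose is lifted. The bar is still up at crop (362,278), so clamp is about 0.13. Next I go over the bar.

Emit:
{"op": "carry_out", "data": {"translation": [[0,-0.02,0],[0,-0.04,0],[0,-0.04,0],[0,-0.04,0],[0,-0.04,0],[0,-0.04,0.01],[0,-0.024,0.02],[0,0,0.02],[0,0,0.011],[0,0,0]], "turn": [[0,0,0],[0,0,0],[0,0,0],[0,0,0],[0,0,0],[0,0,0],[0,0,0],[0,0,0],[0,0,0],[0,0,0]], "gripper": [1,1,1,1,1,1,1,1,1,1]}}

```text
time: 7.95
tool_pos: [0.5159, -0.0094, 0.2592]
tool_rot: [-3.138, 0.004, 0.53]
contact_force: [-0.0, -0.6, -1.2]
opening: 0.0004
```

```bash
python3 - <<'E'
from h import *
s=read_camera("side");o=robot.observe();f=np.array([.574,-.1069,2.0988])
print(o["tool_pos"],o["contact_force"],proj(s,o["tool_pos"]),R2(f[2]).T@(o["tool_pos"][:2]-f[:2]))
save({"img":cv2.resize(s["img"][130:250,260:390],None,fx=4,fy=4,interpolation=2)},"p4")
E
```

```text
[ 0.51669015 -0.00975339  0.26056611] [ 0.9525596  -0.22626493  0.72033924] [332.96979788 193.04557332] [0.11278992 0.00056166]
```

View pics/p4.png

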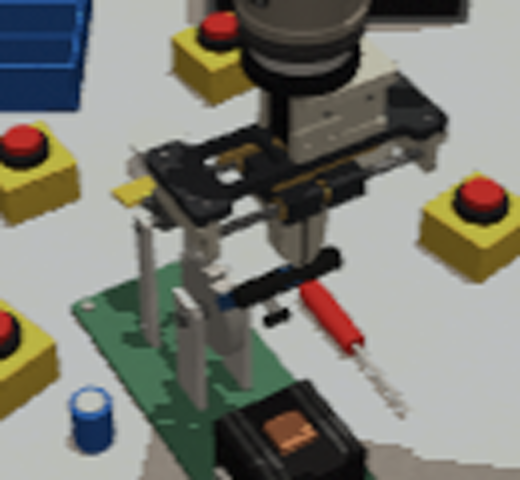

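The fingertips (crop about 292,252) sit just above the middle of the bar (about 285,278). Pushing along the arc.

Emit:
{"op": "carry_out", "data": {"translation": [[0,0,0.006],[0,0,0.006],[0,-0.007,0.007],[0,-0.008,0.008],[0,-0.008,0.01],[0,-0.008,0.01],[0,-0.006,0.011],[0,-0.006,0.011]], "turn": [[0,0,0],[0,0,0],[0,0,0],[0,0,0],[0,0,0],[0,0,0],[0,0,0],[0,0,0]], "gripper": [1,1,1,1,1,1,1,1]}}

```text
time: 8.8
tool_pos: [0.4942, 0.0295, 0.1922]
tool_rot: [-3.139, -0.0, 0.53]
contact_force: [-2.0, 1.7, 5.8]
opening: 0.0006
```

Emit:
{"op": "carry_out", "data": {"translation": [[0,-0.005,0.011],[0,-0.005,0.012],[0,-0.003,0.012],[0,-0.003,0.012],[0,-0.001,0.012],[0,-0.001,0.012]], "turn": [[0,0,0],[0,0,0],[0,0,0],[0,0,0],[0,0,0],[0,0,0]], "gripper": [1,1,1,1,1,1]}}

```text
time: 9.4
tool_pos: [0.4849, 0.0448, 0.1208]
tool_rot: [-3.139, 0.0, 0.53]
contact_force: [-0.5, 3.0, 3.8]
opening: 0.0006
```

Emit:
{"op": "carry_out", "data": {"translation": [[0,0,0.002],[0,0,0.002],[0,0,0.001],[0,0,0]], "turn": [[0,0,0],[0,0,0],[0,0,0],[0,0,0]], "gripper": [1,1,1,1]}}

```text
time: 9.8
tool_pos: [0.4849, 0.0448, 0.1182]
tool_rot: [-3.14, -0.0, 0.53]
contact_force: [-7.5, 5.1, 21.2]
opening: 0.0002
```

The force rose to 21 N at z = 0.118, where I expected 0.119, so the arm is at its stop. I will hold, then retreat up.

Emit:
{"op": "carry_out", "data": {"translation": [[0,0,0],[0,0,0],[0,0,-0.005],[0,0,-0.015],[0,0,-0.03],[0,0,-0.04],[0,0,-0.04],[0,0,-0.04],[0,0,-0.03],[0,0,0]], "turn": [[0,0,0],[0,0,0],[0,0,0],[0,0,0],[0,0,0],[0,0,0],[0,0,0],[0,0,0],[0,0,0],[0,0,0]], "gripper": [1,1,1,1,1,1,1,1,1,1]}}

```text
time: 10.8
tool_pos: [0.4874, 0.0435, 0.3205]
tool_rot: [3.138, -0.006, 0.53]
contact_force: [1.3, 0.6, -0.4]
opening: 0.0001
```

```bash
python3 - <<'E'
from h import *
s=read_camera("side");o=robot.observe();f=np.array([.574,-.1069,2.0988])
print(o["tool_pos"],o["contact_force"],[(r["pixel"],r["score"]) for r in nets.tip_of(s,"bar_mid")[:2]],[proj(s,fw(f,barf(q))) for q in(.9,1.)])
save({"img":cv2.resize(s["img"][130:280,230:430],None,fx=4,fy=4,interpolation=2)},"p5")
E
```

```text
[0.48654038 0.04349931 0.31795967] [-0.18370189  0.05971487 -0.71102887] [([341.5, 238.9], 0.57)] [array([341.8769572 , 237.42674709]), array([341.81688742, 241.26800219])]
```

View pics/p5.png

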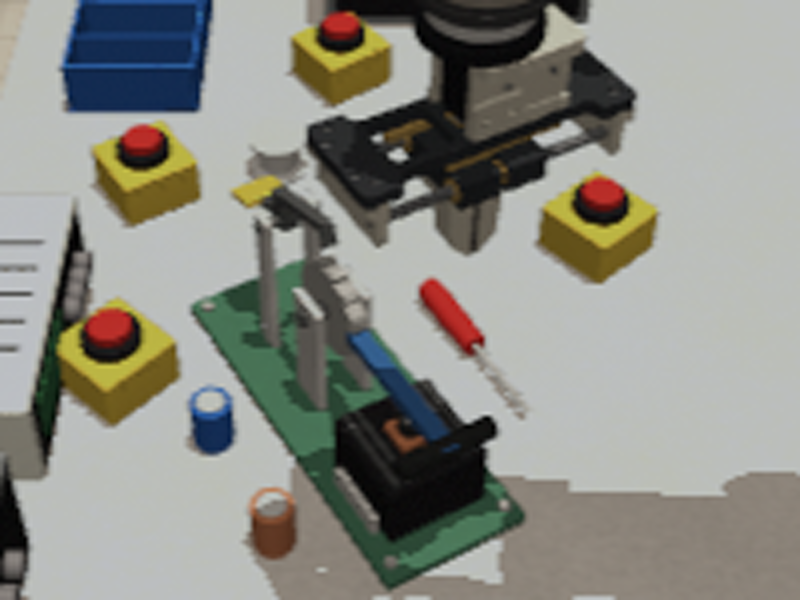

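The side picture shows the arm level with its foot on the copper pad (crop (405,430)) and the gripper well clear. The bar is at crop (448,445). Handing in.

```bash
python3 -c "
from cell import robot
print(robot.hand_in())"
```

```text
the job is handed in; nothing more can be done
None
```

I pressed the yellow pawl tab down to its stop, then pushed the blue hold-down arm by its bar down to its level stop. I then backed off about 20 cm straight up and handed the job in at about 11 s. No verdict is reported.

- **Pawl:** the force rose from 3 N to 17 N at z = 0.144 m, which I took as the tab's stop. The next picture showed the tab tilted down, the nose lifted and the arm still raised, at about 0.13 rad.
- **Arm:** the force rose from about 4 N to 21 N with the fingertip at z = 0.118 m; I expected 0.119 m at the level stop. The last picture shows the arm level with its foot on the pad and the gripper clear.
- **Bystanders and emergency stop:** I touched neither, and those in the side view looked unmoved in that picture. I did not measure their positions again.
- **Slight disagreement:** the network's last bar pixel, row 238.9, lies between the rows my model gives for 0.90 rad (237.4) and 1.00 rad (241.3). It read about 2–3 px high earlier too, so I trusted the force and contact height.

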